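Load the screw jars and rehang the basket on the yellow hooks

TASK

The jars of screws for the next lesson are in the tool chest: flip the hasp off its staple and swing it right over, clear of the lid, before raising the lid, then put every jar that is in the chest into the blue basket while it hangs on the grey hooks. Then carry the loaded basket across to the yellow hooks without setting it down anywhere, keeping it level, hang it there by its bar and let go. Finally shut the chest lid (the hasp may stay off) and leave the other things on the bench where they are.

Things in the scene. Friction and masses are not known exactly. Their poses are not given: they have to be found in the camera images.
- chest: Fixed plywood tool chest, 200 mm deep (x) x 290 mm wide (y) x 85 mm high without the lid, walls and floor 8 mm thick. Origin at the centre of its underside; its -x side is the front with the hasp and the lid's pull tab; z up. A closed wooden till 30 mm deep (x) fills the back of the inside, so the well for the jars runs from x = -92 to +62 mm and y = -137 to +137 mm. The jars stand in it, under the lid.
- hasp (a joint): Hasp angle in rad: 0 = lying flat over the lid with the staple through its slot; grows as its free end is lifted and swung over towards the front (-x of the chest); past about 1.7 it falls over by itself and hangs down the chest's front at 4.4 (its stop). Turns freely.
- hasp_hinge (a point): A point on the hasp's hinge line, at the chest's front rim, 110 mm in front of the chest's centre, 50 mm to its -y side and 96 mm above its underside; the hinge line runs along the chest's y.
- hasp_tab (a point): Point in the hasp's orange upright pull tab, 80 mm from the hinge along the leaf and 25 mm above it. The tab is 14 mm wide (along the chest's y), 10 mm thick, and stands 38 mm above the lid with nothing beside it: pinch its 14 mm sides; the point travels on an arc about the hinge.
- lid (a joint): Lid angle in rad: 0 = shut, grows as its front edge is raised, 1.9 = stop, leaning back. A stiff hinge: the lid stays wherever it is left; about 4 N at the tab raises it.
- lid_hinge (a point): Middle of the lid's hinge line, on the far (+x) top edge of the chest, 100 mm from its centre and 85 mm above its underside; the line runs along the chest's y.
- lid_tab (a point): Point in the lid's red pull tab, which sticks forward out of the lid's front edge: 16 mm wide (along the chest's y), 14 mm thick, projecting 43 mm from the edge. With the lid shut the point is 230 mm in front of the hinge line, 4 mm above it, and 50 mm to the +y side of the chest's centre; it travels on an arc about the hinge. The lid is 8 mm thick.
- grey_stand_seat (a point): The grey hook stand (fixed), where the basket hangs at the start: two upturned hooks 200 mm apart along the stand's y, open to the top, on two posts 105 mm behind (+x of the stand). The point is midway between the hooks, where the middle of the basket's bar lies when hung, 170 mm above the bench. Each seat is a trough 45 mm wide at the top and 20 mm deep; the hook tips and arms end 16 mm above this point.
- yellow_stand_seat (a point): The same point of the yellow hook stand, which is alike and free at the start: bring the bar's middle here, with the bar along the stand's y, to hang the basket.
- basket: Blue sheet-metal basket, 148 mm (x) x 152 mm (y) with walls 38 mm high and 4 mm thick, 0.6 kg, hanging by a round steel bar over its middle. Origin at the centre of its underside; z up.
- basket_bar (a point): Middle of the basket's carrying bar, 96 mm above its underside: the bar is 12 mm thick, runs along the basket's y, 232 mm long, on two uprights at y = +-77 mm; its ends rest in the hooks. Its middle is free to be pinched from above. There is room on either side of the bar (x) to lower jars into the basket.
- jar1_center (a point): Centre, half-way up, of the jar of screws with a red cap (None if there is no such jar this time): white plastic jar, 48 mm in diameter, 70 mm tall, about 60 g, standing on the chest's floor at the start; z is its axis.
- jar2_center (a point): Centre, half-way up, of the jar of screws with a blue cap (None if there is no such jar this time): white plastic jar, 48 mm in diameter, 70 mm tall, about 60 g, standing on the chest's floor at the start; z is its axis.
- jar3_center (a point): Centre, half-way up, of the jar of screws with a green cap (None if there is no such jar this time): white plastic jar, 48 mm in diameter, 70 mm tall, about 60 g, standing on the chest's floor at the start; z is its axis.
- jar4_center (a point): Centre, half-way up, of the jar of screws with a yellow cap (None if there is no such jar this time): white plastic jar, 48 mm in diameter, 70 mm tall, about 60 g, standing on the chest's floor at the start; z is its axis.
- glue: Bystander: glue bottle, 54 mm in diameter, 150 mm tall; origin under its centre.
- hammer: Bystander: hammer lying on the bench, along its x; origin on its underside.
- driver: Bystander: screwdriver lying on the bench along its x; origin on its underside.
- sander: Bystander: green sanding block, 110 x 60 x 35 mm; origin under its centre.
- abrasive: Bystander: roll of abrasive paper standing on end, 110 mm in diameter, 100 mm tall; origin under its centre.
- offcut: Bystander: strip of wood, 160 x 50 x 22 mm; origin under its centre.
- tape: Bystander: round yellow tape measure, 68 mm in diameter, 34 mm tall; origin under its centre.

How it is judged:
On the way, in this order (a step that is already met when the one before it is completed fails the run):
1. the hasp is swung clear while the lid is still shut (value of joint hasp above 1.9 rad and value of joint lid below 0.1 rad), for 0.2 s.
2. the lid is raised (value of joint lid above 1.2 rad), for 0.2 s.
3. every jar is in the basket, which hangs on the grey hooks (x of jar1_center in the frame of basket between -0.074 and 0.074 m and y of jar1_center in the frame of basket between -0.076 and 0.076 m and z of jar1_center in the frame of basket between 0.01 and 0.075 m and x of jar2_center in the frame of basket between -0.074 and 0.074 m and y of jar2_center in the frame of basket between -0.076 and 0.076 m and z of jar2_center in the frame of basket between 0.01 and 0.075 m and x of jar3_center in the frame of basket between -0.074 and 0.074 m and y of jar3_center in the frame of basket between -0.076 and 0.076 m and z of jar3_center in the frame of basket between 0.01 and 0.075 m and x of jar4_center in the frame of basket between -0.074 and 0.074 m and y of jar4_center in the frame of basket between -0.076 and 0.076 m and z of jar4_center in the frame of basket between 0.01 and 0.075 m and x of basket_bar in the frame of grey_stand_seat between -0.02 and 0.02 m and y of basket_bar in the frame of grey_stand_seat between -0.025 and 0.025 m and z of basket_bar in the frame of grey_stand_seat between -0.008 and 0.008 m), for 0.3 s.
4. the basket with the jars hangs on the yellow hooks (x of jar1_center in the frame of basket between -0.074 and 0.074 m and y of jar1_center in the frame of basket between -0.076 and 0.076 m and z of jar1_center in the frame of basket between 0.01 and 0.075 m and x of jar2_center in the frame of basket between -0.074 and 0.074 m and y of jar2_center in the frame of basket between -0.076 and 0.076 m and z of jar2_center in the frame of basket between 0.01 and 0.075 m and x of jar3_center in the frame of basket between -0.074 and 0.074 m and y of jar3_center in the frame of basket between -0.076 and 0.076 m and z of jar3_center in the frame of basket between 0.01 and 0.075 m and x of jar4_center in the frame of basket between -0.074 and 0.074 m and y of jar4_center in the frame of basket between -0.076 and 0.076 m and z of jar4_center in the frame of basket between 0.01 and 0.075 m and x of basket_bar in the frame of yellow_stand_seat between -0.02 and 0.02 m and y of basket_bar in the frame of yellow_stand_seat between -0.025 and 0.025 m and z of basket_bar in the frame of yellow_stand_seat between -0.008 and 0.008 m), for 0.3 s.
At the end, for the whole second after the job is handed in: Every jar is inside the basket; the basket hangs level (within 0.2 rad) and still in both yellow hooks, its bar within 20 mm (across), 25 mm (along) and 8 mm (height) of the seat; the lid is shut to within 0.08 rad (all of step 4 and angle between basket's own z axis and vertical below 0.2 rad and linear speed of basket below 0.05 m/s and value of joint lid below 0.08 rad); the robot touches nothing.
It fails at once if the lid is raised with the hasp still over it (value of joint lid above 0.15 rad and value of joint hasp below 1.2 rad).
It fails at once if the basket is tipped more than 0.4 rad (angle between basket's own z axis and vertical above 0.4 rad).
It fails at once if the basket is set down on the bench or on the chest (height (world z) of basket below 0.04 m or contact force between basket and chest above 3 N).
It fails at once if a bystander is moved more than 40 mm (distance of any of glue, hammer, driver, sander, abrasive, offcut, tape from where it was at the start of the episode above 0.04 m).
Of jar1, jar2, jar3, jar4 only 2 to 4 are there at a start; the rules pass over those that are not, and their reading is None.
At some moment in a run one of jar1, jar2, jar3, jar4 may be knocked a few centimetres aside while the robot is not near it.
It also fails if it takes over 210 s, if anything falls off the work surface, if the arm or the gripper's body presses on something with over 40 N, if the wrist force passes 120 N, or if a joint passes its speed limit or range.

ROBOT

A 7-joint arm with a two-finger parallel gripper is mounted at the origin on the work surface. World frame = base frame: x ahead of the robot, y to its left, z up, the work surface at z = 0. Lengths are in m, angles in rad, forces in N, time in s.
With the tool pointing down it reaches from about 0.4 to 0.85 m from the base axis. Payload 6.9 kg.
Tool frame: the origin (TCP) lies midway between the tips of the shut fingers; the grasp point (between the pads) lies 19 mm behind it; z points along the fingers, y is the direction in which the jaws open and shut (so a half turn about z gives the same grasp; the last joint's range is limited). The gripper opens to 85 mm and grips with 20 to 120 N. Pads are 22 mm wide; open, the fingers measure 114 mm over their backs; the gripper's body (76 mm by 85 mm) begins 54 mm behind the grasp point. The pads swing forward as they close: fully open they stand 13 mm farther back than shut.
Start: joints at [1.393, 0.507, -0.238, 1.5, 0.126, 1.149, -0.155], TCP at [0.174, -0.6, 0.231] pointing down, gripper open.
Joint ranges: [-3.08, 3.08], [-0.24, 2.05], [-1.43, 1.35], [0, 2.5], [-1.52, 4.66], [0.17, 1.96], [-2.89, 2.89]. Speed limits (rad/s): [2.39, 2.39, 3.14, 3.14, 3.14, 3.14, 3.14].

INTERFACE

Orientations are given as a 3x3 rotation matrix whose columns are the frame's x, y, z axes.
In Python, from station import env gives the robot as it stands. Calls block until the motion is done:
- env.move_ptp(position, orientation): joint-space move of the TCP to a pose.
- env.move_straight(position, velocity=0.15, orientation=None, stop_force=None): straight line of the TCP; orientation=None keeps the orientation; velocity is the mean speed in m/s. With stop_force (N) it stops when the force on the tool has changed by that much, and returns True; else False.
- env.move_joints(angles): joint-space move.
- env.gripper_to(opening, grip_force=None): finger opening in m; grip_force is the grip in N (None keeps the last); returns when the fingers have stopped.
- env.hold(seconds).
- env.solve_ik(position, orientation): joint angles nearest the present ones, or None.
- env.get_obs(): the state.
- env.snapshot(name): name is "side" or "top" or "wrist"; returns a dict with "pixels" (384x512x3 uint8, red, green, blue), "z_map" (384x512 float32, m along the optical axis (not along the pixel's ray), 0 where there is no reading), "fov_y" (degrees; the focal length in pixels is half the picture's height over the tangent of half this angle, whatever the lens; pixels are square), "cx", "cy" (the principal point, pixels), "R" (3x3) and "t" (3): a world point X has camera coordinates R X + t. Camera axes: x right, y down, z forward; pixel columns grow to the right and rows downward; lengths in m; the calibration is good to about 2 mm. A picture is of the moment at which its call begins.
A pose or a line that the arm cannot do raises env.MotionError and nothing moves.
- env.job_done(): hands the job in, once; it reports no verdict.
The state is a dict: "time_s": time; "joint_pos": joint angles; "qvel": joint speeds; "tau": joint torques, N m; "eef_pos": TCP position; "tcp_rot": TCP orientation; "wrist_force": force on the tool from outside, world axes, zero at the start; "torque": the same for the moment, N m; "grip_width": finger opening in m.
Only numpy, scipy, OpenCV 4.12 (cv2) and the standard library are available. Lean on these libraries where they do the work, as an engineer would, in place of code of your own. Each camera call takes 0.05 s, during which the arm holds its last target. There are 200 camera calls.

## Working session

There is one attempt and no reset: what is moved stays moved. The work goes in short steps, each a Python script; the robot and the scene stay as the last script left them, time stands still between calls to the robot, and variables do not carry over. Pictures are saved under pics/ and viewed, about 12 in all and at most 16, crops included, and the job is handed in when it is done.

```bash
ls; mkdir -p pics; cat > h.py <<'E'
import numpy as np, cv2
from station import env
def cam(name):
    s=env.snapshot(name); h=s["pixels"].shape[0]
    s["f"]=h/2/np.tan(np.radians(s["fov_y"])/2); return s
def save(s,fn,crop=None,scale=1):
    im=s["pixels"][:,:,::-1]
    if crop: im=im[crop[1]:crop[3],crop[0]:crop[2]]
    cv2.imwrite("pics/"+fn,cv2.resize(im,None,fx=scale,fy=scale,interpolation=cv2.INTER_CUBIC))
def cloud(s):
    h,w=s["z_map"].shape; u,v=np.meshgrid(np.arange(w),np.arange(h)); z=s["z_map"]
    P=np.stack([(u-s["cx"])/s["f"]*z,(v-s["cy"])/s["f"]*z,z],-1)
    return (P-s["t"])@s["R"]   # R^T (P-t)
def ray(s,u,v,zp):
    d=s["R"].T@np.array([(u-s["cx"])/s["f"],(v-s["cy"])/s["f"],1]); c=-s["R"].T@s["t"]
    return c+d*(zp-c[2])/d[2]
E
python3 - <<'E'
from h import *
print(env.get_obs())
for n in("top","side"):
    s=cam(n); save(s,n+"0.png",scale=1.5); print(n,s["fov_y"],s["cx"],s["cy"],-s["R"].T@s["t"],s["R"])
    np.savez("pics/"+n+"0.npz",**s)
E
```

```text
pics
{'time_s': 0.0, 'joint_pos': array([ 1.39351159,  0.50834233, -0.23749647,  1.50113714,  0.12570511,
        1.14892768, -0.15481251]), 'qvel': array([ 0.00016016, -0.00119624, -0.00065316,  0.00107712,  0.00113381,
       -0.00157198, -0.00101052]), 'tau': array([-1.60559230e-03, -6.20610809e+01, -2.18733698e+00, -2.49664432e+01,
        1.26624704e-02,  1.17903203e-02,  4.46794729e-05]), 'eef_pos': array([ 0.17415737, -0.59970886,  0.23042444]), 'tcp_rot': array([[ 9.60286962e-01,  2.79013678e-01, -5.63243244e-04],
       [ 2.79014241e-01, -9.60285393e-01,  1.73682691e-03],
       [-5.62757971e-05, -1.82500512e-03, -9.99998333e-01]]), 'wrist_force': array([ 1.26446646, -0.05321593, -0.17774341]), 'torque': array([-0.03662211,  0.00202329,  0.01427045]), 'grip_width': 0.08546083188740944}
top 43.3895046837222 251.3415443546022 192.96541434603552 [ 0.42207951 -0.04186997  1.79012286] [[ 0.01862113 -0.99982611 -0.00099999]
 [-0.99688743 -0.01848974 -0.07663928]
 [ 0.07660747  0.00242399 -0.99705838]]
side 50.38680859144635 258.1252989582218 189.03881644411106 [0.19993786 1.13468448 0.842468  ] [[-0.96272776 -0.26959186 -0.02180559]
 [-0.1171436   0.48827404 -0.86479237]
 [ 0.24378808 -0.83000524 -0.50165593]]
```

View pics/top0.png

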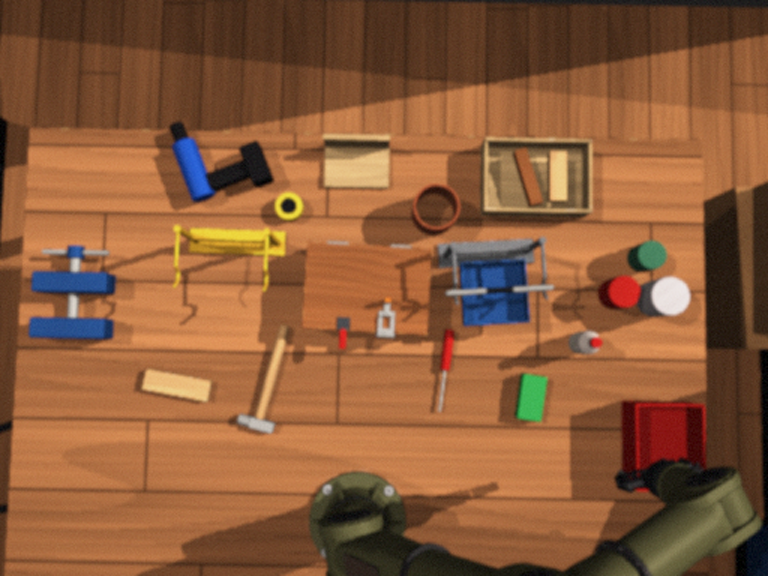

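View pics/side0.png

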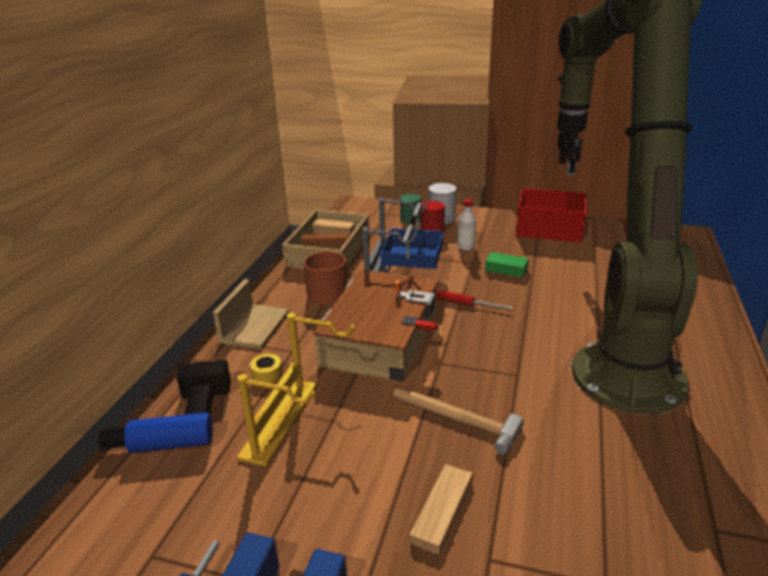

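The top view (1.5x) shows the chest at about (370,288), the red lid tab at (343,338), the orange hasp tab at (388,302), the basket bar from (448,293) to (552,288), and the yellow arms ending near (178,285) and (267,288). The side view agrees. Next I measure these.

```bash
python3 - <<'E'
from h import *
s=dict(np.load("pics/top0.npz")); P=cloud(s); px=s["pixels"]; hsv=cv2.cvtColor(px,cv2.COLOR_RGB2HSV)
def box(u0,v0,u1,v1):
    m=np.zeros(px.shape[:2],bool); m[int(v0/1.5):int(v1/1.5),int(u0/1.5):int(u1/1.5)]=1; return m
print("bench z",np.median(P[box(300,350,400,450)][:,2]))
b=box(290,225,450,350); m=b&(P[...,2]>.08)&(P[...,2]<.106)
r=cv2.minAreaRect(P[m][:,:2].astype(np.float32)); print("lid rect",r,np.median(P[m][:,2]), m.sum()); print(cv2.boxPoints(r))
# lid by orange-wood mask w/o tabs
H,S,V=hsv[...,0].astype(int),hsv[...,1].astype(int),hsv[...,2].astype(int)
red=((H<6)|(H>174))&(S>150)&(V>110)
m=red&box(325,315,360,360); v,u=np.nonzero(m); print("lidtab px",u.mean(),v.mean(),m.sum(),[ray(s,a,b_,.096)[:2] for a,b_ in [(u.mean(),v.min()),(u.mean(),v.max()),(u.min(),v.mean()),(u.max(),v.mean())]])
org=(H>4)&(H<14)&(S>200)&(V>150)&box(378,290,400,312); v,u=np.nonzero(org); print("hasp tab",len(u),u.mean(),v.mean(),ray(s,u.mean(),v.mean(),.125) if len(u) else 0)
for nm,bb in(("grey",(430,230,560,320)),("yel",(165,215,295,300))):
    m=box(*bb)&(P[...,2]>.14)&(P[...,2]<.21)
    r=cv2.minAreaRect(P[m][:,:2].astype(np.float32)); print(nm,m.sum(),r); 
    w=np.zeros((90,140,3),np.uint8)
    np.save("pics/%s.npy"%nm,P[m])
    o=np.nonzero(m); 
    # print extents by column groups
    Q=P[m]; y=Q[:,1]
    for lo in np.arange(y.min(),y.max(),.02):
        k=(y>=lo)&(y<lo+.02); 
        if k.sum(): print("  y%.3f n%d x %.3f..%.3f z %.3f..%.3f"%(lo,k.sum(),Q[k,0].min(),Q[k,0].max(),Q[k,2].min(),Q[k,2].max()))
save(s,"c1.png",(105,140,385,240),2.8)
E
```

```text
bench z 0.0012517764731176742
lid rect ((0.5603935718536377, -0.03816092014312744), (0.25749528408050537, 0.3799774944782257), 9.69043254852295) 0.09433602751930054 4918
[[ 0.40150315  0.12744558]
 [ 0.46546274 -0.24711025]
 [ 0.719284   -0.20376742]
 [ 0.6553244   0.1707884 ]]
lidtab px 228.08823529411765 225.41176470588235 68 [array([0.45919257, 0.04206454]), array([0.41376877, 0.04105073]), array([0.43662944, 0.0488778 ]), array([0.43695542, 0.03136597])]
hasp tab 1 259.0 199.0 [ 0.52958764 -0.0646829   0.125     ]
grey 485 ((0.5954725742340088, -0.3060159683227539), (0.13816040754318237, 0.2388906478881836), 4.961757183074951)
  y-0.429 n63 x 0.536..0.667 z 0.154..0.188
  y-0.409 n95 x 0.553..0.672 z 0.141..0.199
  y-0.389 n24 x 0.552..0.563 z 0.169..0.181
  y-0.369 n19 x 0.552..0.563 z 0.168..0.180
  y-0.349 n23 x 0.548..0.559 z 0.169..0.182
  y-0.329 n22 x 0.548..0.558 z 0.168..0.183
  y-0.309 n23 x 0.547..0.558 z 0.167..0.182
  y-0.289 n20 x 0.544..0.554 z 0.169..0.184
  y-0.269 n24 x 0.543..0.554 z 0.170..0.183
  y-0.249 n21 x 0.543..0.554 z 0.165..0.180
  y-0.229 n76 x 0.518..0.652 z 0.164..0.192
  y-0.209 n75 x 0.539..0.656 z 0.144..0.197
yel 255 ((0.6108806729316711, 0.3128002882003784), (0.2165561318397522, 0.137804314494133), 89.0925521850586)
  y0.204 n121 x 0.540..0.678 z 0.145..0.198
  y0.384 n4 x 0.674..0.678 z 0.168..0.197
  y0.404 n130 x 0.544..0.681 z 0.140..0.196
```

View pics/c1.png

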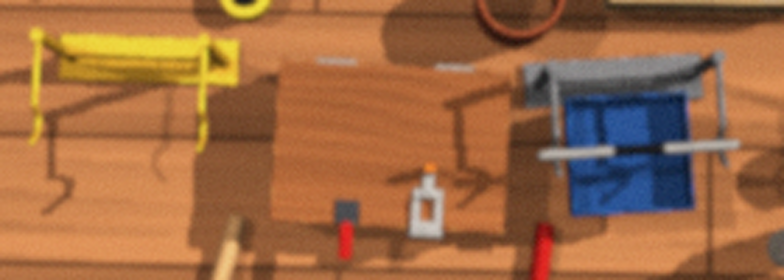

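The crop (2.8x, origin (105,140)) shows the lid corners at about (272,218), (280,63), (512,75) and (506,235). The hasp leaf lies from its hinge at (427,235) to the tab at (430,168). The bar runs from (540,155) to (738,145).

```bash
python3 - <<'E'
from h import *
s=dict(np.load("pics/top0.npz")); P=cloud(s); px=s["pixels"]
m=((P[...,2]>.082)&(P[...,2]<.108)).astype(np.uint8); m[:, :185]=0; m[:,305:]=0; m[:140]=0; m[240:]=0
m=cv2.morphologyEx(m,cv2.MORPH_OPEN,np.ones((15,15),np.uint8))
n,l,st,_=cv2.connectedComponentsWithStats(m); k=1+np.argmax(st[1:,4]); c,_=cv2.findContours((l==k).astype(np.uint8),0,1)
r=cv2.minAreaRect(c[0]); print(r,st[k])
print("corners"); B=np.array([ray(s,*p,.093)[:2] for p in cv2.boxPoints(r)]); print(B,B.mean(0))
q=np.array([[272,218],[280,63],[512,75],[506,235]])/2.8+[105,140]
C=np.array([ray(s,*p,.093)[:2] for p in q]); print("hand",C,C.mean(0))
for a,b in((0,3),(1,2)): d=C[b]-C[a]; print(np.linalg.norm(d),np.arctan2(-d[0]*-1,-d[1]))
Y=np.load("pics/yel.npy"); G=np.load("pics/grey.npy")
for nm,A,sp in(("yel a",Y,(.2,.26)),("yel b",Y,(.38,.45)),("g a",G,(-.45,-.39)),("g b",G,(-.24,-.19))):
    k=(A[:,1]>sp[0])&(A[:,1]<sp[1])
    for x in np.arange(.51,.69,.015):
        j=k&(A[:,0]>=x)&(A[:,0]<x+.015)
        if j.sum(): print(nm,"x%.3f n%d y%.3f z%.3f"%(x,j.sum(),A[j,1].mean(),A[j,2].mean()))
E
```

```text
((257.99127197265625, 193.69625854492188), (60.115631103515625, 50.038970947265625), 9.246112823486328) [ 227  169   60   53 2103]
corners
[[ 0.47810461  0.05594178]
 [ 0.65353481  0.03146504]
 [ 0.62299512 -0.17914608]
 [ 0.44809358 -0.15306466]] [ 0.55068203 -0.06120098]
hand [[ 0.46157241  0.13344794]
 [ 0.6577142   0.12850286]
 [ 0.64784557 -0.16530931]
 [ 0.44574807 -0.16038102]] [ 0.55322006 -0.01593488]
0.29425476597355127 -0.0538036610781579
0.2939778584204916 -0.033575607426463434
yel a x0.540 n11 y0.214 z0.181
yel a x0.555 n14 y0.214 z0.164
yel a x0.570 n13 y0.214 z0.170
yel a x0.585 n8 y0.213 z0.185
yel a x0.600 n9 y0.213 z0.185
yel a x0.615 n14 y0.213 z0.183
yel a x0.630 n11 y0.213 z0.183
yel a x0.645 n9 y0.211 z0.186
yel a x0.660 n26 y0.210 z0.178
yel a x0.675 n6 y0.211 z0.189
yel b x0.540 n9 y0.413 z0.183
yel b x0.555 n12 y0.413 z0.166
yel b x0.570 n11 y0.413 z0.167
yel b x0.585 n13 y0.413 z0.180
yel b x0.600 n13 y0.413 z0.184
yel b x0.615 n8 y0.412 z0.184
yel b x0.630 n10 y0.412 z0.186
yel b x0.645 n13 y0.412 z0.182
yel b x0.660 n29 y0.410 z0.176
yel b x0.675 n16 y0.409 z0.179
g a x0.525 n5 y-0.414 z0.182
g a x0.540 n13 y-0.411 z0.169
g a x0.555 n41 y-0.412 z0.174
g a x0.570 n13 y-0.410 z0.176
g a x0.585 n11 y-0.409 z0.184
g a x0.600 n9 y-0.408 z0.187
g a x0.615 n15 y-0.408 z0.182
g a x0.630 n8 y-0.406 z0.183
g a x0.645 n19 y-0.404 z0.177
g a x0.660 n23 y-0.401 z0.181
g b x0.510 n5 y-0.214 z0.186
g b x0.525 n16 y-0.210 z0.175
g b x0.540 n47 y-0.215 z0.176
g b x0.555 n13 y-0.211 z0.177
g b x0.570 n12 y-0.210 z0.184
g b x0.585 n12 y-0.209 z0.184
g b x0.600 n8 y-0.208 z0.183
g b x0.615 n12 y-0.207 z0.183
g b x0.630 n17 y-0.205 z0.180
g b x0.645 n18 y-0.204 z0.184
```

```bash
cat >> h.py <<'E'
def Rd(yaw,tilt=0):
    """tool down, jaws along y of a frame with this yaw; tilt>0 swings the gripper's body towards -x of it"""
    c,s_=np.cos(yaw),np.sin(yaw); R0=np.array([[c,s_,0],[s_,-c,0],[0,0,-1]])
    ax=np.array([-s_,c,0]); return cv2.Rodrigues(-tilt*ax)[0]@R0
def tcp(grasp,R): return np.asarray(grasp)+.019*R[:,2]
def loc2w(o,yaw,p):
    c,s_=np.cos(yaw),np.sin(yaw); return np.array([o[0]+c*p[0]-s_*p[1],o[1]+s_*p[0]+c*p[1],p[2]])
CH=np.array([.555,-.0145]); CY=-.035
E
python3 - <<'E'
from h import *
p=env.get_obs()["eef_pos"]
env.move_straight([p[0],p[1],.38],.25)
R=Rd(CY); t=loc2w(CH,CY,[-.06,-.03,.30])
env.move_ptp(t,R); env.gripper_to(.05)
s=cam("wrist"); np.savez("pics/w1.npz",**s); save(s,"w1.png",scale=1.5)
print(-s["R"].T@s["t"],s["fov_y"],env.get_obs()["time_s"],env.get_obs()["wrist_force"])
E
```

```text
[ 0.55887076 -0.04446433  0.44283175] 69.35844024647258 3.6417 [ 0.83357202 -0.3130218   0.02724955]
```

View pics/w1.png

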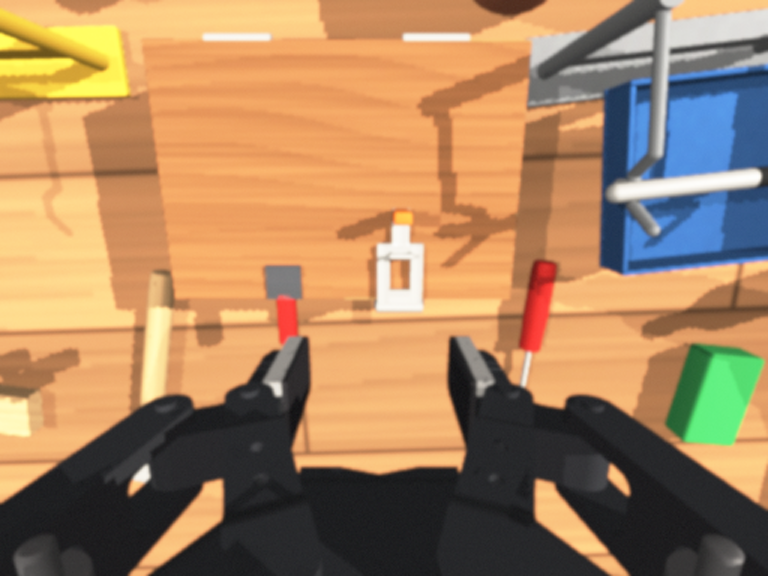

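The wrist view (1.5x) is sharp: the orange tab top is at (403,217), the red lid tab at (288,318), the lid's back edge at v≈38 and its front corners at about (172,308) and (513,302). I refine the pose from it.

```bash
python3 - <<'E'
from h import *
s=dict(np.load("pics/w1.npz")); hsv=cv2.cvtColor(s["pixels"],cv2.COLOR_RGB2HSV).astype(int); H,S,V=hsv[...,0],hsv[...,1],hsv[...,2]
def c(m,b,z):
    k=np.zeros_like(m); k[b[1]:b[3],b[0]:b[2]]=1; v,u=np.nonzero(m&k); print(len(u),u.min(),u.max(),v.min(),v.max(),ray(s,u.mean(),v.mean(),z))
    return u,v
u,v=c((H>8)&(H<24)&(S>200)&(V>200),(258,136,280,150),.131); print("tab top",ray(s,u.mean(),v.min()+3,.131))
u,v=c(((H<5)|(H>175))&(S>190),(180,192,205,232),.096); print("lidtab ends",ray(s,u.mean(),v.min(),.096))
for p in((143,38),(530,38),(175,308),(514,303)): print(ray(s,p[0]/1.5,p[1]/1.5,.093))
print("leaf front",ray(s,400/1.5,310/1.5,.097))
print("model tab",loc2w(CH,CY,[-.03,-.05,.131]),"lidtab",loc2w(CH,CY,[-.122,.05,0]),"hinge",loc2w(CH,CY,[-.11,-.05,0]))
# bar, in view
P=cloud(s); print("bar",P[int(188/1.5),int(690/1.5)],P[int(192/1.5),int(630/1.5)])
E
```

```text
Traceback (most recent call last):
ValueError: zero-size array to reduction operation minimum which has no identity
```

```bash
python3 - <<'E'
from h import *
s=dict(np.load("pics/w1.npz"))
R=lambda u,v,z: ray(s,u/1.5,v/1.5,z).round(4)
print("tab top",R(403,216,.131),"lidtab",R(288,318,.096), "leaf front",R(400,310,.097))
for p in((143,38),(530,38),(172,308),(513,302)): print(R(*p,.093))
print("model tab",loc2w(CH,CY,[-.03,-.05,.131]),"lidtab",loc2w(CH,CY,[-.122,.05,0]),"hinge",loc2w(CH,CY,[-.11,-.05,0]))
P=cloud(s); print("bar",P[int(188/1.5),int(690/1.5)],P[int(192/1.5),int(630/1.5)],"tab",P[144,268])
E
```

```text
tab top [ 0.5275 -0.062   0.131 ] lidtab [0.4383 0.039  0.096 ] leaf front [ 0.4427 -0.0597  0.097 ]
[0.6627 0.1284 0.093 ]
[ 0.6529 -0.1619  0.093 ]
[0.4501 0.1413 0.093 ]
[ 0.4453 -0.1595  0.093 ]
model tab [ 0.52326873 -0.06341959  0.131     ] lidtab [0.43482436 0.03973851 0.        ] hinge [ 0.44331773 -0.06062016  0.        ]
bar [ 0.54358901 -0.23861186  0.17653859] [ 0.54208145 -0.201787    0.17611982] tab [ 0.52757684 -0.06119715  0.13168434]
```

```bash
sed -i 's/^CH=.*/CH=np.array([.5575,-.0137]); CY=-.035/' h.py
cat >> h.py <<'E'
def hasp(th):  # grasp point in chest frame -> world
    a,b=.080,.026
    return loc2w(CH,CY,[-.110+a*np.cos(th)-b*np.sin(th),-.05,.096+a*np.sin(th)+b*np.cos(th)])
E
python3 - <<'E'
from h import *
ths=np.linspace(0,2.0,11)
poses=[(tcp(hasp(t),Rd(CY,.4*t)),Rd(CY,.4*t)) for t in ths]
for p,R in poses: 
    q=env.solve_ik(p,R); assert q is not None,p
p0,R0=poses[0]
env.move_straight(p0+[0,0,.08],.2,R0); 
env.move_straight(p0,.1,stop_force=8); print(env.get_obs()["eef_pos"]-p0)
env.gripper_to(0,30); print("grip",env.get_obs()["grip_width"])
for p,R in poses[1:]:
    env.move_straight(p,.12,R); o=env.get_obs(); print(o["wrist_force"].round(1),o["grip_width"].round(4),np.abs(o["eef_pos"]-p).max().round(4))
s=cam("side"); save(s,"s2.png",(180,130,340,270),3.5)
print(o["time_s"])
E
```

```text
Traceback (most recent call last):
AssertionError: [ 0.44388712 -0.05975257  0.16315728]
```

```bash
python3 - <<'E'
from h import *
for k in(0,.15,.3):
  for yaw in(CY,CY+np.pi):
    print(k,yaw,[env.solve_ik(tcp(hasp(t),Rd(CY,k*t)@(np.diag([-1,-1,1]) if yaw>1 else np.eye(3))),Rd(CY,k*t)@(np.diag([-1,-1,1]) if yaw>1 else np.eye(3))) is not None for t in np.linspace(0,2,11)])
L=lambda t:loc2w(CH,CY,[.1-.23*np.cos(t)-.004*np.sin(t),.05,.085+.23*np.sin(t)+.004*np.cos(t)])
print([env.solve_ik(tcp(L(t),Rd(CY)),Rd(CY)) is not None for t in np.linspace(0,1.8,10)])
E
```

```text
0 -0.035 [True, True, True, True, True, True, True, True, True, True, True]
0 3.106592653589793 [True, True, True, True, True, True, True, True, True, True, True]
0.15 -0.035 [True, True, True, True, True, True, True, True, True, True, True]
0.15 3.106592653589793 [True, True, True, True, True, True, True, True, True, True, True]
0.3 -0.035 [True, True, True, True, True, True, True, True, False, False, False]
0.3 3.106592653589793 [True, True, True, True, True, True, True, True, True, False, False]
[True, True, True, True, True, True, True, True, True, True]
```

```bash
python3 - <<'E'
from h import *
ths=np.linspace(0,2.0,11)
poses=[(tcp(hasp(t),Rd(CY,.15*t)),Rd(CY,.15*t)) for t in ths]
p0,R0=poses[0]
env.move_straight(p0+[0,0,.08],.2,R0); 
env.move_straight(p0,.1,stop_force=8); print(env.get_obs()["eef_pos"]-p0)
env.gripper_to(0,25); print("grip",env.get_obs()["grip_width"])
for p,R in poses[1:]:
    env.move_straight(p,.12,R,stop_force=25); o=env.get_obs(); print(o["wrist_force"].round(1),o["grip_width"].round(4),np.abs(o["eef_pos"]-p).max().round(4))
s=cam("side"); save(s,"s2.png",(180,130,340,270),3.5)
print(o["time_s"])
E
```

```text
[4.34406787e-04 9.36768922e-05 5.84336027e-04]
grip 0.013252455442260683Traceback (most recent call last):
  File "<stdin>", line 9, in <module>
AttributeError: 'float' object has no attribute 'round'
```

```bash
python3 - <<'E'
from h import *
for t in np.linspace(0,2.0,11)[2:]:
    R=Rd(CY,.15*t); p=tcp(hasp(t),R)
    env.move_straight(p,.12,R,stop_force=25); o=env.get_obs(); print(o["wrist_force"].round(1),round(o["grip_width"],4),np.abs(o["eef_pos"]-p).max().round(4))
s=cam("side"); save(s,"s2.png",(180,130,340,270),3.5)
print(o["time_s"])
E
```

```text
[-0.2  6.8  1.6] 0.0136 0.0009
[1.3 6.7 0.6] 0.0134 0.0009
[1.1 7.7 0.4] 0.0137 0.0009
[1.2 7.7 0.6] 0.0133 0.001
[1.7 7.9 0.7] 0.0134 0.001
[0.2 8.3 0.6] 0.0133 0.001
[-0.2  8.4  2.1] 0.0135 0.001
[-3.2 10.   7.3] 0.0132 0.001
[-2.2 10.4  4.8] 0.0133 0.001
8.6083
```

View pics/s2.png

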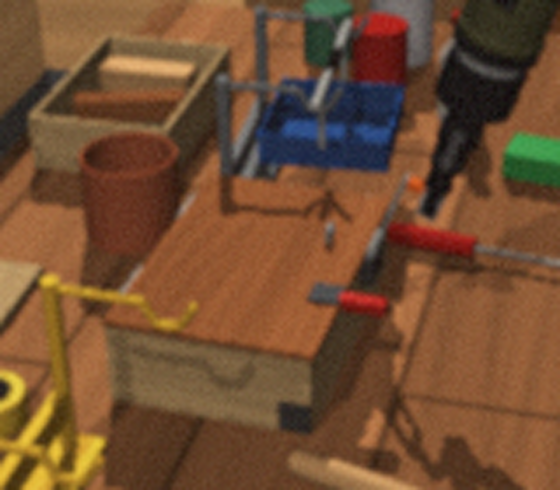

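The hasp leaf stands upright and leans forward, with its orange tab at (415,185) in the fingers. Now I release it so it falls, then rise.

```bash
python3 - <<'E'
from h import *
env.gripper_to(.04); env.hold(.6)
o=env.get_obs(); p=o["eef_pos"]; env.move_straight(p+[0,0,.10],.25,Rd(CY))
L0=tcp(loc2w(CH,CY,[-.13,.05,.089]),Rd(CY))
env.move_straight(L0+[0,0,.11],.25)
s=cam("wrist"); save(s,"w3.png",scale=1.2); np.savez("pics/w3.npz",**s); print(o["time_s"])
E
```

```text
9.6333
```

View pics/w3.png

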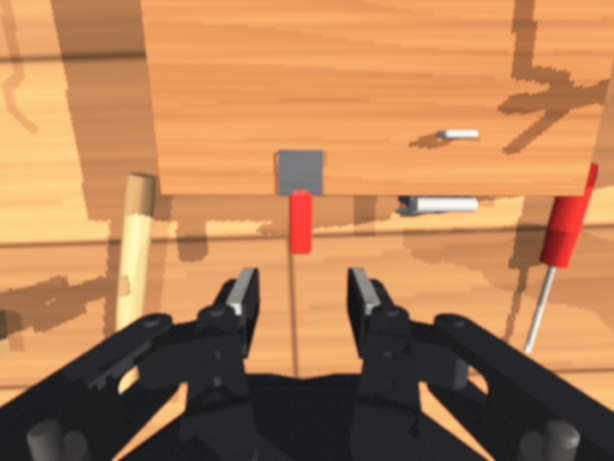

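The hasp hangs down the front at (440,205) with the staple bare. The red tab at (301,222) is centred between the fingers, so I raise the lid.

```bash
cat >> h.py <<'E'
def lid(t,a=.23): return loc2w(CH,CY,[.1-a*np.cos(t)-.004*np.sin(t),.05,.085+a*np.sin(t)+.004*np.cos(t)])
E
python3 - <<'E'
from h import *
s=dict(np.load("pics/w3.npz")); print("tab",ray(s,301/1.2,190/1.2,.096),ray(s,301/1.2,253/1.2,.096),lid(0))
R=Rd(CY); 
env.move_straight(tcp(lid(0),R),.15,stop_force=8)
env.gripper_to(0,25); print("grip",env.get_obs()["grip_width"])
for t in np.linspace(0,1.7,11)[1:]:
    p=tcp(lid(t),R)
    env.move_straight(p,.15,R,stop_force=25); o=env.get_obs(); print(round(t,2),o["wrist_force"].round(1),round(o["grip_width"],4),np.abs(o["eef_pos"]-p).max().round(4))
env.gripper_to(.05); p=env.get_obs()["eef_pos"]; env.move_straight(p+[0,0,.06],.25)
env.move_straight(loc2w(CH,CY,[-.09,.0,.32]),.3,R)
s=cam("wrist"); save(s,"w4.png",scale=1.5); np.savez("pics/w4.npz",**s); print(env.get_obs()["time_s"])
E
```

```text
tab [0.45925219 0.04033691 0.096     ] [0.41375357 0.04188902 0.096     ] [0.42932926 0.04081845 0.089     ]
grip 0.015641569526667922
0.17 [2.8 6.1 0.7] 0.0151 0.0014
0.34 [2.6 6.5 0.3] 0.0151 0.0014
0.51 [2.  6.1 0.8] 0.0156 0.0011
0.68 [1.4 5.1 1.5] 0.0155 0.0011
0.85 [-0.7  5.4  3.6] 0.0155 0.0011
1.02 [-1.9  4.1  6.1] 0.0156 0.001
1.19 [-1.9  3.3  7.1] 0.0155 0.001
1.36 [-0.2  2.9  8.1] 0.0152 0.0008
1.53 [1.4 3.  9.1] 0.0156 0.0012
1.7 [2.8 2.6 9.6] 0.0153 0.0018
18.225
```

View pics/w4.png

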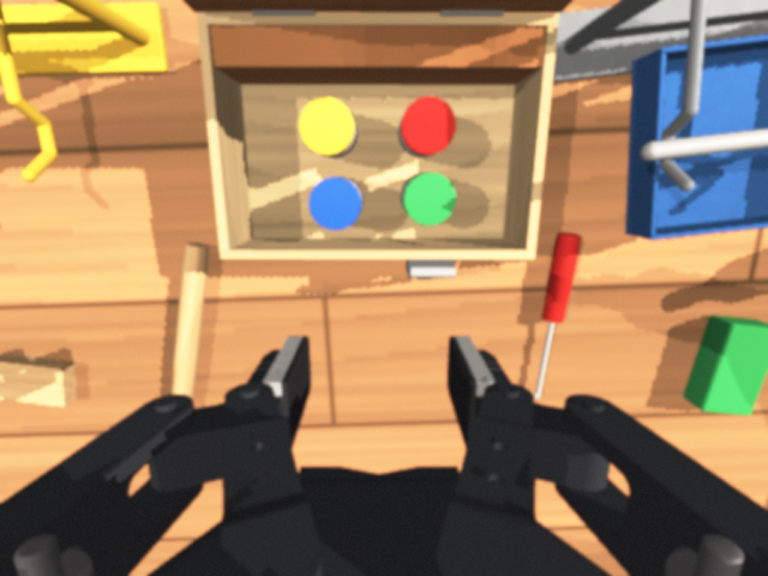

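All four jars are in the well (1.5x): yellow (327,125), red (428,125), blue (336,203), green (430,199). Next I look at the basket from above.

```bash
python3 - <<'E'
from h import *
s=dict(np.load("pics/w4.npz"))
for n,p in dict(y=(327,125),r=(428,125),b=(336,203),g=(430,199)).items(): print(n,ray(s,p[0]/1.5,p[1]/1.5,.078))
env.move_straight([.47,-.31,.34],.35,Rd(.065))
s=cam("wrist"); save(s,"w5.png",scale=1.5); np.savez("pics/w5.npz",**s); print(env.get_obs()["time_s"])
P=cloud(s); m=(P[...,2]>.165)&(P[...,2]<.19); Q=P[m]; 
for y in np.arange(-.44,-.18,.02):
    k=abs(Q[:,1]-y)<.01
    if k.any(): print(round(y,2),k.sum(),Q[k].min(0).round(4),Q[k].max(0).round(4))
for t in((-.038,-.036),(.038,.036),(-.038,.036),(.038,-.036)):
    g=loc2w([.5515,-.313],.065,[*t,.14]); print(env.solve_ik(g,Rd(.065)) is not None)
E
```

```text
y [0.57537388 0.0301111  0.078     ]
r [ 0.57234952 -0.05748867  0.078     ]
b [0.5086425  0.02635823 0.078     ]
g [ 0.50925671 -0.05907202  0.078     ]
19.2833
-0.44 13 [ 0.5543 -0.4317  0.1728] [ 0.5614 -0.43    0.1763]
-0.42 509 [ 0.5295 -0.43    0.165 ] [ 0.6345 -0.41    0.187 ]
-0.4 878 [ 0.5394 -0.41    0.165 ] [ 0.6545 -0.39    0.1865]
-0.38 205 [ 0.5491 -0.39    0.1719] [ 0.5606 -0.3703  0.178 ]
-0.36 225 [ 0.5468 -0.3699  0.169 ] [ 0.5592 -0.3501  0.1779]
-0.34 226 [ 0.5454 -0.35    0.1701] [ 0.5579 -0.33    0.1779]
-0.32 226 [ 0.5439 -0.33    0.1715] [ 0.5564 -0.3101  0.1784]
-0.3 229 [ 0.5425 -0.31    0.1718] [ 0.5551 -0.29    0.1777]
-0.28 223 [ 0.5412 -0.2899  0.1697] [ 0.5538 -0.2701  0.1778]
-0.26 211 [ 0.5398 -0.27    0.171 ] [ 0.5524 -0.25    0.1773]
-0.24 207 [ 0.5384 -0.2499  0.172 ] [ 0.5499 -0.2301  0.1773]
-0.22 772 [ 0.5147 -0.2299  0.165 ] [ 0.6407 -0.21    0.1871]
-0.2 595 [ 0.535  -0.21    0.1651] [ 0.6405 -0.191   0.1862]
True
True
True
True
```

View pics/w5.png

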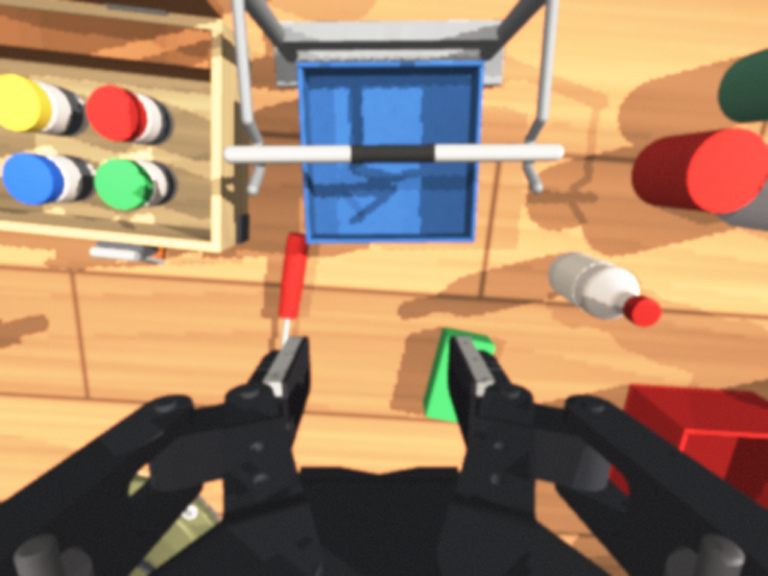

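The basket view (1.5x) shows the bar from (228,155) to (563,152) with its middle at (393,153), and an empty, level basket with rims at u 300–483 and v 62–240. Now the first jar, with a check afterwards.

```bash
cat >> h.py <<'E'
BK=np.array([.5497,-.312]); BY=.07
HUE=dict(r=0,b=112,g=65,y=26)
def caps(s,names="rbgy"):
    hsv=cv2.cvtColor(s["pixels"],cv2.COLOR_RGB2HSV).astype(int); P=cloud(s); out={}
    c,s_=np.cos(CY),np.sin(CY); d=P[...,:2]-CH; lx=d[...,0]*c+d[...,1]*s_; ly=-d[...,0]*s_+d[...,1]*c
    reg=(lx>-.092)&(lx<.066)&(abs(ly)<.137)&(P[...,2]>.070)&(P[...,2]<.086)
    for n in names:
        dh=abs((hsv[...,0]-HUE[n]+90)%180-90); m=(reg&(dh<9)&(hsv[...,1]>130)).astype(np.uint8)
        c_,_=cv2.findContours(m,0,1)
        if c_:
            k=max(c_,key=cv2.contourArea)
            if cv2.contourArea(k)>200:
                (u,v),r=cv2.minEnclosingCircle(k); out[n]=(ray(s,u,v,.078)[:2],round(r,1))
    return out
LOOK=loc2w(CH,CY,[-.09,0,.32])
def pick_place(n,slot):
    R=Rd(CY); env.move_straight(LOOK,.35,R); env.gripper_to(.068)
    c=caps(cam("wrist")); print(n,{k:(v[0].round(4),v[1]) for k,v in c.items()})
    x,y=c[n][0]; p=tcp([x,y,.064],R)
    env.move_straight(p+[0,0,.12],.3); hit=env.move_straight(p,.15,stop_force=8)
    env.gripper_to(.03,35); w=env.get_obs()["grip_width"]; print(" hit",hit,"w",w)
    if not .04<w<.055: raise SystemExit("bad grip")
    env.move_straight([p[0],p[1],.27],.3)
    Rb=Rd(BY); q=tcp(loc2w(BK,BY,[*slot,.136]),Rb)
    env.move_straight([q[0],q[1],.27],.3,Rb); hit=env.move_straight(q,.12,stop_force=6)
    print(" place hit",hit,env.get_obs()["eef_pos"][2]-q[2],env.get_obs()["grip_width"])
    env.gripper_to(.060); env.move_straight([q[0],q[1],.27],.25); print(" t",env.get_obs()["time_s"])
E
python3 - <<'E'
from h import *
s=dict(np.load("pics/w5.npz")); r=lambda u,v,z:ray(s,u/1.5,v/1.5,z).round(4)
print("bar ends",r(228,155,.172),r(563,152,.172),"mid",r(393,153,.176),"rim",r(300,63,.112),r(483,62,.112),r(305,243,.112),r(476,241,.112))
pick_place("g",(-.040,.036))
env.move_straight([.47,-.31,.34],.35,Rd(BY)); s=cam("wrist"); save(s,"w6.png",(150,0,400,200),2.5); np.savez("pics/w6.npz",**s)
E
```

```text
bar ends [ 0.5407 -0.1948  0.172 ] [ 0.5593 -0.4328  0.172 ] mid [ 0.55  -0.312  0.176] rim [ 0.6169 -0.2337  0.112 ] [ 0.6278 -0.3808  0.112 ] [ 0.4707 -0.2411  0.112 ] [ 0.4831 -0.394   0.112 ]
g {'r': (array([ 0.5716, -0.0585]), 19.5), 'b': (array([0.5086, 0.0277]), 17.0), 'g': (array([ 0.5099, -0.0578]), 16.8), 'y': (array([0.5745, 0.0304]), 19.6)}
 hit False w 0.047072564497460494
 place hit False 0.0007144873498916848 0.04701660929513023
 t 26.8833
```

View pics/w6.png

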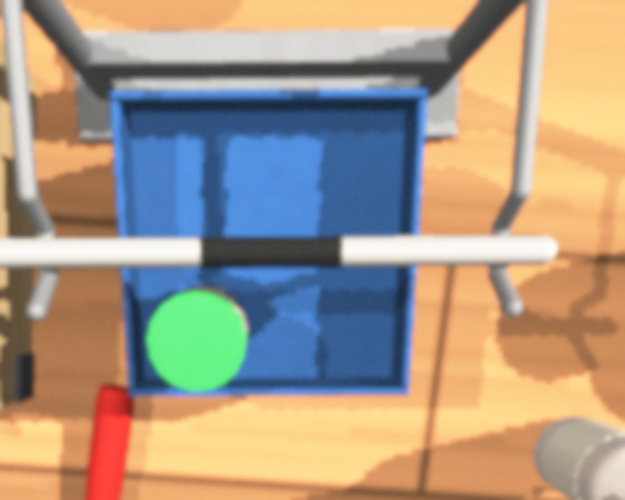

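The green jar stands in the front-left slot at (197,340), clear of the bar and walls. I carry on with the others.

```bash
python3 - <<'E'
from h import *
pick_place("y",(.040,-.036))
pick_place("r",(.040,.036))
pick_place("b",(-.040,-.036))
env.move_straight([.47,-.31,.34],.35,Rd(BY)); s=cam("wrist"); save(s,"w7.png",(0,0,400,200),2); np.savez("pics/w7.npz",**s); P=cloud(s); print(P[102,262],P[102,225],P[102,300]); print(caps(s),env.get_obs()["time_s"])
E
```

```text
y {'r': (array([ 0.5716, -0.0584]), 19.5), 'b': (array([0.5088, 0.0277]), 16.9), 'y': (array([0.5747, 0.03  ]), 19.6)}
 hit False w 0.047363204189028944
 place hit True 0.00030133429640320786 0.047023061871598555
 t 35.225
r {'r': (array([ 0.5715, -0.0585]), 19.5), 'b': (array([0.5087, 0.0275]), 16.9)}
 hit False w 0.04686033908787463
 place hit False 0.0007959150495952527 0.04716450136634894
 t 43.0
b {'b': (array([0.5088, 0.0274]), 17.0)}
 hit False w 0.047165957820997736
 place hit False 0.0006880609357196726 0.046677895565828735
 t 51.025
[ 0.54832928 -0.31449053  0.17605352] [ 0.54554933 -0.2755932   0.17595998] [ 0.55121344 -0.35451731  0.17561272]
{} 51.4833
```

View pics/w7.png

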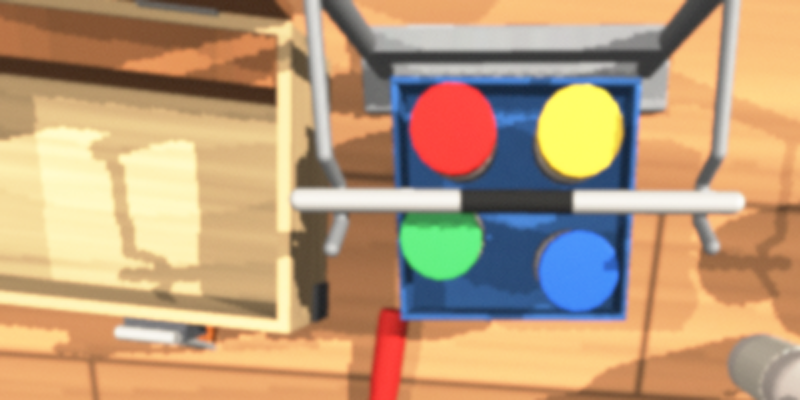

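All four jars are in the basket. The green one, at (440,240), has shifted about 20 mm toward the bar; this must be the announced knock. I check that it stands upright below the bar.

```bash
python3 - <<'E'
from h import *
s=dict(np.load("pics/w7.npz")); P=cloud(s)
for n,(u,v) in dict(r=(452,128),y=(580,130),g=(440,245),b=(578,270)).items():
    q=P[v//2-8:v//2+9,u//2-8:u//2+9].reshape(-1,3); A=np.c_[q[:,:2]-q[:,:2].mean(0),np.ones(len(q))]
    print(n,q.mean(0).round(4),np.linalg.lstsq(A,q[:,2],rcond=None)[0].round(3))
E
```

```text
r [ 0.5865 -0.2724  0.1506] [-2.416 -1.316  0.151]
y [ 0.5908 -0.3431  0.1495] [-1.616  0.952  0.15 ]
g [ 0.524  -0.2686  0.1523] [ 0.899 -3.179  0.152]
b [ 0.5148 -0.3501  0.1499] [0.87  2.054 0.15 ]
```

```bash
python3 - <<'E'
from h import *
env.move_straight([.45,-.2,.40],.35); env.move_straight([.47,.31,.36],.4,Rd(-.025)); s=cam("wrist"); save(s,"w8.png",(50,0,450,250),2); np.savez("pics/w8.npz",**s)
P=cloud(s); Q=P[(P[...,2]>.145)&(P[...,2]<.2)&(P[...,0]>.45)]
for lo,hi in((.18,.24),(.38,.44)):
    k=Q[(Q[:,1]>lo)&(Q[:,1]<hi)]; print("tip x",np.percentile(k[:,0],.5))
    for x in np.arange(.53,.70,.01):
        j=k[abs(k[:,0]-x)<.005]
        if len(j): print(" %.2f n%d y%.4f z%.4f"%(x,len(j),j[:,1].mean(),np.median(j[:,2])))
for sg in(1,-1):
    print(sg,[env.solve_ik([*p],Rd(a+sg*np.pi/2)) is not None for p,a in(((.5497,-.312,.156),BY),((.5497,-.312,.34),BY),((.5,-.2,.36),0),((.5,.0,.36),0),((.5,.2,.36),0),((.5655,.3135,.34),-.025),((.5655,.3135,.156),-.025))])
print(env.get_obs()["joint_pos"].round(2))
E
```

```text
tip x 0.5376323522926301
 0.54 n54 y0.2159 z0.1847
 0.55 n69 y0.2159 z0.1727
 0.56 n63 y0.2151 z0.1637
 0.57 n71 y0.2149 z0.1638
 0.58 n93 y0.2152 z0.1759
 0.59 n79 y0.2147 z0.1835
 0.60 n84 y0.2146 z0.1836
 0.61 n82 y0.2142 z0.1836
 0.62 n88 y0.2141 z0.1836
 0.63 n91 y0.2141 z0.1835
 0.64 n88 y0.2138 z0.1839
 0.65 n3 y0.2167 z0.1813
tip x 0.5411196058478889
 0.54 n36 y0.4135 z0.1851
 0.55 n69 y0.4129 z0.1772
 0.56 n64 y0.4131 z0.1642
 0.57 n67 y0.4132 z0.1633
 0.58 n90 y0.4128 z0.1700
 0.59 n85 y0.4127 z0.1829
 0.60 n82 y0.4127 z0.1836
 0.61 n83 y0.4125 z0.1834
 0.62 n86 y0.4123 z0.1835
 0.63 n87 y0.4121 z0.1835
 0.64 n95 y0.4120 z0.1835
 0.65 n51 y0.4118 z0.1831
1 [True, True, True, True, True, True, True]
-1 [True, True, True, True, True, True, True]
[-0.02  0.45 -0.99  1.42  0.37  1.47 -2.6 ]
```

View pics/w8.png

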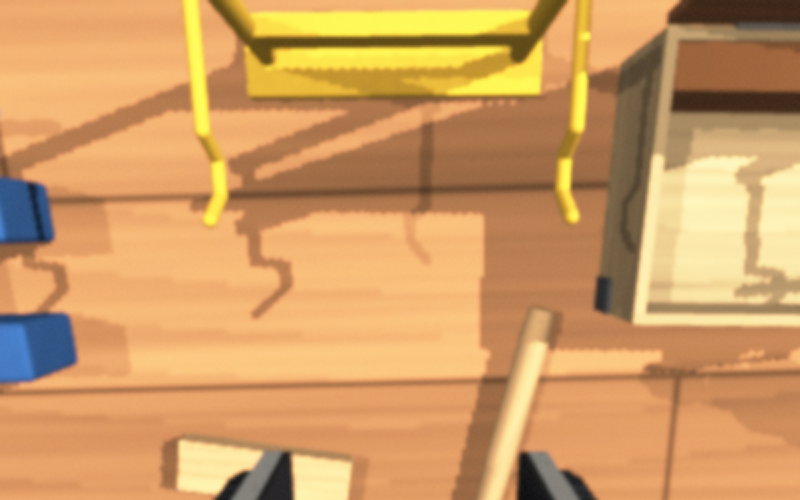

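The yellow hooks are free, with troughs at about x 0.5655 and y 0.215/0.413, so the seat is (0.566, 0.314). I now fetch the basket.

```bash
python3 - <<'E'
from h import *
for sg in(1,-1): print(sg,[env.solve_ik([*p],Rd(a+sg*np.pi/2)).round(2).tolist() for p,a in(((.5497,-.312,.34),BY),((.566,.314,.34),-.016))])
E
```

```text
1 [[1.1, 0.72, -1.36, 1.27, 0.71, 1.66, -0.05], [0.05, 0.74, -1.34, 1.23, 0.72, 1.67, -1.14]]
-1 [[0.82, 0.5, -0.62, 1.28, 0.29, 1.45, -2.84], [0.02, 0.69, -1.23, 1.23, 0.65, 1.63, 2.06]]
```

```bash
python3 - <<'E'
from h import *
env.move_joints([.3,.3,-.2,1.5,.1,1.34,-1.2]); o=env.get_obs(); print(o["eef_pos"],o["tcp_rot"].round(2))
for sg in(1,-1): print(sg,[env.solve_ik([*p],Rd(a+sg*np.pi/2)).round(2).tolist() for p,a in(((.5497,-.312,.34),BY),((.5,0,.36),.03),((.566,.314,.34),-.016),((.566,.314,.156),-.016))])
E
```

```text
[ 0.53197918 -0.12296095  0.35152225] [[ 0.96  0.28  0.  ]
 [ 0.28 -0.96 -0.04]
 [-0.01  0.04 -1.  ]]
1 [[0.71, 0.47, -0.4, 1.28, 0.18, 1.43, 0.39], [0.33, 0.24, -0.5, 1.58, 0.12, 1.35, -0.16], [-0.22, 0.53, -0.6, 1.23, 0.29, 1.47, -0.8], [-0.23, 0.64, -0.55, 1.54, 0.37, 1.06, -0.88]]
-1 [[0.35, 0.46, 0.21, 1.28, -0.1, 1.4, -2.51], [-0.81, 0.39, 1.15, 1.59, -0.36, 1.4, -2.73], [0.02, 0.69, -1.23, 1.23, 0.65, 1.63, 2.06], [0.06, 0.87, -1.23, 1.53, 0.83, 1.33, 1.87]]
```

```bash
python3 - <<'E'
from h import *
R=Rd(BY+np.pi/2); b=np.array([.549,-.313,.156])
env.move_ptp(b+[0,0,.18],R); env.gripper_to(.04)
print("hit",env.move_straight(b,.15,stop_force=8)); env.gripper_to(0,90); o=env.get_obs(); print(o["grip_width"],o["wrist_force"],o["time_s"])
env.move_straight(b+[0,0,.03],.08); o=env.get_obs(); print(o["grip_width"],o["wrist_force"],o["torque"])
s=cam("side"); save(s,"s9.png",(200,80,400,220),3)
E
```

```text
hit False
0.008971315526142406 [-3.15234322  1.06177953  5.01804152] 58.6917
0.008449545028937749 [-0.68364703  1.5138384  -8.88013782] [-0.00716816  0.00155423  0.05248051]
```

View pics/s9.png

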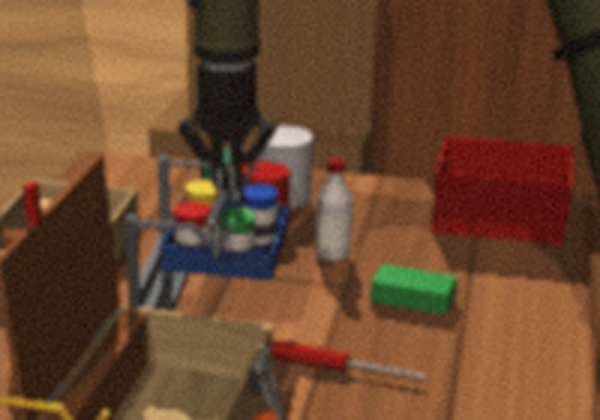

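The basket hangs level from the gripper about 30 mm up, with all four jars standing. I check that the grip isn't creeping, then carry.

```bash
python3 - <<'E'
from h import *
env.hold(1.0); w=env.get_obs()["grip_width"]; print(w)
if w<.0075: raise SystemExit
b=np.array([.549,-.313,.156]); 
def mv(p,yaw,v=.15):
    env.move_straight(p,v,Rd(yaw+np.pi/2)); o=env.get_obs(); print(o["eef_pos"].round(3),round(o["grip_width"],4),o["wrist_force"].round(1),o["torque"].round(2),round(o["time_s"],1))
mv(b+[0,0,.20],BY); mv([.50,-.20,.36],BY); mv([.50,.10,.36],.02); mv([.566,.314,.35],-.016); env.hold(.5)
s=cam("side"); save(s,"s10.png",(60,60,360,310),2.6)
E
```

```text
0.008606870244037121
[ 0.549 -0.313  0.355] 0.009 [ 0.3 -0.3 -7.5] [-0.   -0.04  0.01] 61.5
[ 0.5   -0.201  0.36 ] 0.0089 [-1.8 -0.4 -8.7] [-0.09  0.01 -0.06] 62.5
[0.5   0.099 0.36 ] 0.0086 [ 0.2  0.  -8.6] [-0.02  0.01  0.07] 64.7
[0.566 0.313 0.35 ] 0.0087 [-1.2 -0.2 -9. ] [-0.02 -0.02 -0.02] 66.3
```

View pics/s10.png

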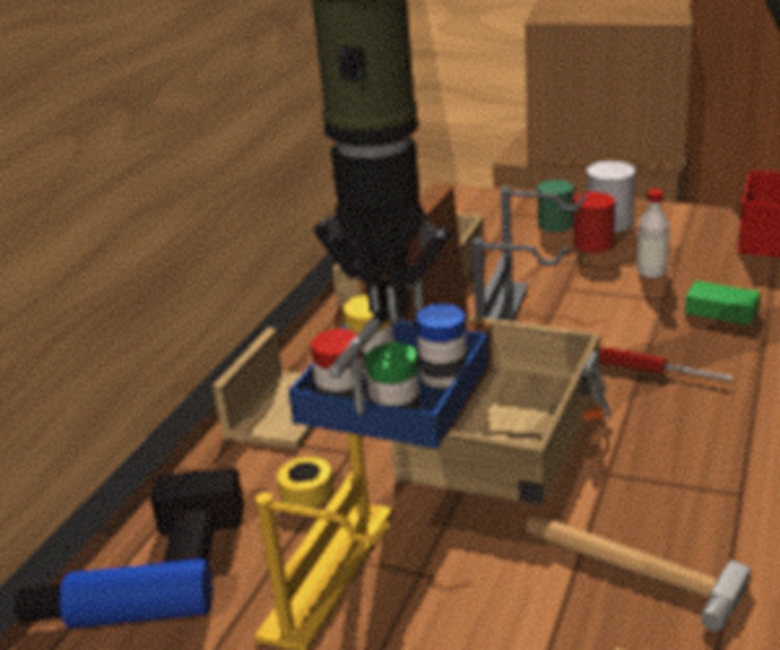

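The basket is level with its jars over the yellow hooks. I lower it until it touches the seat.

```bash
python3 - <<'E'
from h import *
env.move_straight([.566,.314,.185],.12); o=env.get_obs(); print(o["wrist_force"].round(1))
hit=env.move_straight([.566,.314,.150],.03,stop_force=5); o=env.get_obs(); print(hit,o["eef_pos"],o["wrist_force"].round(1),o["torque"].round(2))
s=cam("side"); save(s,"s11.png",(60,60,360,310),2.6)
E
```

```text
[-0.2 -0.2 -9. ]
True [0.56589558 0.31385714 0.15700572] [ 0.  -0.5  3.4] [-0.08  0.04 -0.04]
```

View pics/s11.png

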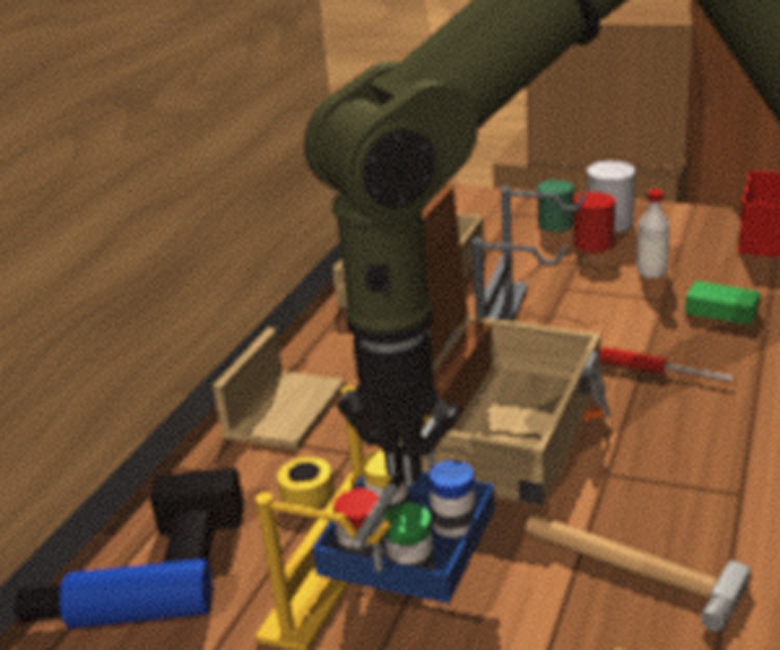

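The bar touched at TCP z 0.157, against 0.156 at pickup, and the bar end lies in the near hook. I release, rise and verify.

```bash
python3 - <<'E'
from h import *
env.gripper_to(.035); env.move_straight([.566,.314,.34],.15); env.move_straight([.47,.31,.36],.35,Rd(-.016)); env.hold(.5); s=cam("wrist"); save(s,"w12.png",(50,0,450,250),1.8)
P=cloud(s); Q=P[(P[...,2]>.165)&(P[...,2]<.20)&(abs(P[...,1]-.314)<.09)&(abs(P[...,0]-.566)<.03)]
for y in np.arange(.24,.40,.02):
    j=Q[abs(Q[:,1]-y)<.01]
    if len(j): print(round(y,2),len(j),j.min(0).round(4),j.max(0).round(4))
print(env.get_obs()["time_s"],env.get_obs()["joint_pos"].round(2))
E
```

```text
0.24 214 [0.5572 0.2301 0.1695] [0.5691 0.2499 0.1773]
0.26 215 [0.5574 0.2501 0.1681] [0.5693 0.2699 0.1784]
0.28 215 [0.5578 0.27   0.1688] [0.5696 0.29   0.1786]
0.3 216 [0.558  0.29   0.1691] [0.5699 0.31   0.1781]
0.32 214 [0.5583 0.31   0.1701] [0.5701 0.33   0.178 ]
0.34 211 [0.5586 0.3301 0.1702] [0.5705 0.35   0.1783]
0.36 197 [0.5598 0.35   0.1716] [0.5708 0.37   0.1778]
0.38 195 [0.5602 0.3701 0.1714] [0.571  0.3899 0.178 ]
0.4 136 [0.5604 0.3902 0.1705] [0.5713 0.4036 0.1778]
73.3417 [-0.46  0.34 -0.24  1.43  0.08  1.39 -2.29]
```

View pics/w12.png

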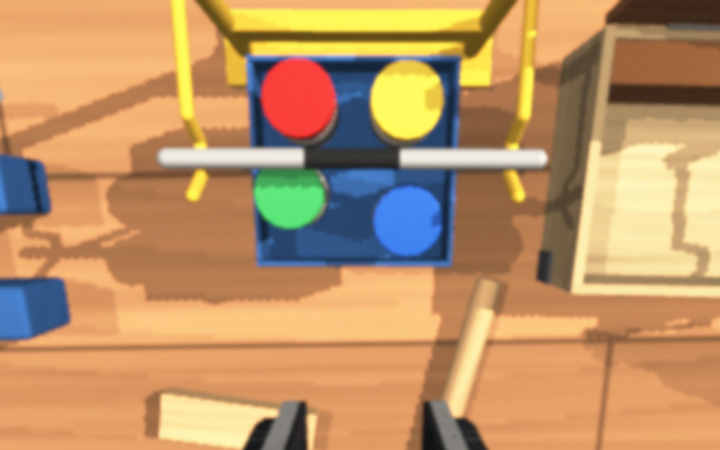

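The basket hangs in both yellow hooks, with the bar 1–2 mm from the seat and all four jars inside. Last, the lid.

```bash
python3 - <<'E'
from h import *
R=Rd(CY); p=tcp(lid(1.7),R); env.gripper_to(.05)
env.move_straight([.5,.1,.40],.35,R); env.move_straight(p+[0,0,.07],.3); print("hit",env.move_straight(p,.1,stop_force=8))
env.gripper_to(0,25); print("grip",env.get_obs()["grip_width"])
for t in np.linspace(1.7,0,11)[1:]:
    env.move_straight(tcp(lid(t),R),.15,R,stop_force=25 if t>.1 else 12); o=env.get_obs(); print(round(t,2),o["wrist_force"].round(1),round(o["grip_width"],4))
env.gripper_to(.05); p=env.get_obs()["eef_pos"]; env.move_straight(p+[0,0,.2],.2)
env.hold(.3); s=cam("wrist"); save(s,"w13.png",scale=1.3); P=cloud(s); c,s_=np.cos(CY),np.sin(CY)
d=P[...,:2]-CH; lx=d[...,0]*c+d[...,1]*s_; ly=-d[...,0]*s_+d[...,1]*c
for a in(-.09,-.06,-.03,0,.03): 
    m=(abs(lx-a)<.008)&(ly>0)&(ly<.12)&(P[...,2]>.05); print(a,m.sum(),np.median(P[m][:,2]) if m.any() else 0)
print(env.get_obs()["time_s"])
E
```

```text
hit False
grip 0.015986559921846
1.53 [-3.   4.6 -1.6] 0.0161
1.36 [-1.5  4.3 -6. ] 0.0156
1.19 [ 0.9  4.5 -8.9] 0.0154
1.02 [ 2.   5.5 -8.9] 0.0153
0.85 [ 3.1  6.6 -7.2] 0.0157
0.68 [ 1.7  6.4 -5.8] 0.0158
0.51 [ 0.3  6.5 -3.5] 0.0153
0.34 [-0.4  6.2 -2.3] 0.0156
0.17 [-0.7  7.1 -3.4] 0.0154
0.0 [ 3.5 -0.8 -4.7] 0.0155
-0.09 1478 0.11371262423986345
-0.06 2712 0.11118337290993208
-0.03 1602 0.106979172180311
0 1652 0.10388080177733433
0.03 1764 0.10075852469009061
82.275
```

View pics/w13.png

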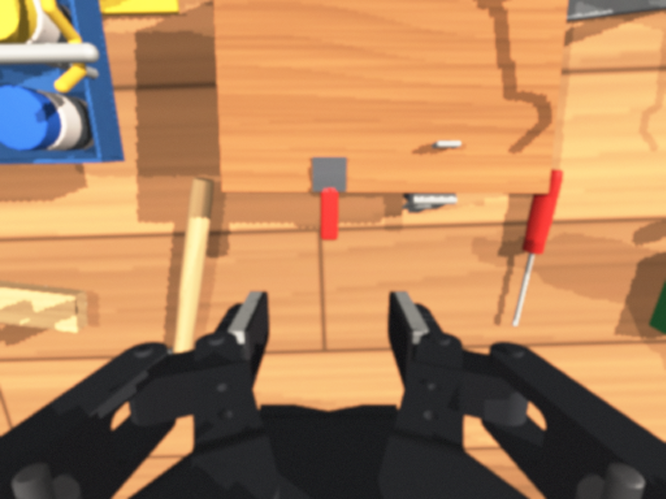

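The lid stopped about 0.11 rad short, because the stop-force triggered. I press it down near its front edge with shut fingers.

```bash
python3 - <<'E'
from h import *
R=Rd(CY); env.gripper_to(0,25); t=loc2w(CH,CY,[-.075,.03,.14]); env.move_straight(t,.25,R)
for i in range(3):
    z=env.get_obs()["eef_pos"][2]
    hit=env.move_straight([t[0],t[1],.090],.04,stop_force=18); o=env.get_obs(); print(hit,o["eef_pos"][2],o["wrist_force"].round(1))
    if o["eef_pos"][2]<.0955: break
    env.move_straight([t[0],t[1],o["eef_pos"][2]+.004],.05)
env.move_straight([t[0],t[1],.2],.2); env.move_straight(loc2w(CH,CY,[-.13,.05,.27]),.25); env.hold(.3)
s=cam("wrist"); P=cloud(s); c,s_=np.cos(CY),np.sin(CY)
d=P[...,:2]-CH; lx=d[...,0]*c+d[...,1]*s_; ly=-d[...,0]*s_+d[...,1]*c
for a in(-.09,-.06,-.03,0,.03): 
    m=(abs(lx-a)<.008)&(ly>0)&(ly<.12)&(P[...,2]>.05); print(a,m.sum(),np.median(P[m][:,2]))
print(env.get_obs()["time_s"])
E
```

```text
True 0.09302270834245743 [-2.8  0.4  9.4]
-0.09 1486 0.09367599991818343
-0.06 2813 0.09414860362313371
-0.03 1782 0.09336146107084031
0 1941 0.0933451075229396
0.03 2095 0.09337575665997645
86.2833
```

The lid is flat at 93 mm, so it is shut. One last overview, with bystanders compared to the start, before I hand in.

```bash
python3 - <<'E'
from h import *
env.move_straight([.45,-.05,.42],.3); env.move_joints([1.393,.3,-.238,1.5,.126,1.34,-.155]); env.hold(.5)
s=cam("top"); a=dict(np.load("pics/top0.npz"))["pixels"]; save(s,"t14.png",scale=1.5)
print(env.get_obs()["time_s"])
E
```

```text
89.625
```

The viewer limit is reached, so I check by numbers instead.

```bash
python3 - <<'E'
from h import *
s=cam("top"); P=cloud(s); a=dict(np.load("pics/top0.npz"))["pixels"]
Q=P[(P[...,2]>.165)&(P[...,2]<.19)&(abs(P[...,1]-.314)<.08)&(abs(P[...,0]-.566)<.03)]; print("bar",len(Q),Q.mean(0))
T=P[(abs(P[...,0]-.566)<.06)&(abs(P[...,1]-.314)<.06)&(P[...,2]>.14)&(P[...,2]<.16)]; print("jar tops px",len(T))
hsv=cv2.cvtColor(s["pixels"],cv2.COLOR_RGB2HSV).astype(int)
for n,h in HUE.items():
    v,u=np.nonzero((abs((hsv[...,0]-h+90)%180-90)<9)&(hsv[...,1]>130)&(abs(P[...,2]-.15)<.012)&(P[...,1]>.2)&(P[...,1]<.42)); print(n,len(u),P[v,u].mean(0).round(3) if len(u) else None)
d=np.abs(cv2.GaussianBlur(s["pixels"],(5,5),0).astype(int)-cv2.GaussianBlur(a,(5,5),0)).max(-1)
for n,(u,v,w,h) in dict(offcut=(140,365,75,40),hammer=(235,325,60,110),driver=(435,328,25,85),sander=(514,372,36,52),glue=(572,328,34,30),tape=(272,190,34,34),roll=(410,182,54,50)).items():
    k=d[int(v/1.5):int((v+h)/1.5),int(u/1.5):int((u+w)/1.5)]; print(n,np.median(k),(k>60).mean().round(2))
env.job_done()
E
```

```text
bar 171 [0.56743804 0.3120542  0.17556931]
jar tops px 554
r 156 [0.607 0.35  0.148]
b 148 [0.528 0.279 0.148]
g 116 [0.544 0.359 0.149]
y 167 [0.61  0.281 0.149]
offcut 1.0 0.0
hammer 1.0 0.0
driver 1.0 0.06
sander 1.0 0.0
glue 1.0 0.0
tape 1.0 0.0
roll 1.0 0.0
the job is handed in; nothing more can be done
```

The job is handed in at about 90 s on the robot's clock, with every step done in order; no verdict was reported.

**What I did:** I swung the hasp clear with the lid shut, then raised the lid to about 1.7 rad. I put all four jars (red, blue, green and yellow) in the basket on the grey hooks, carried it level by its bar to the yellow hooks, released it and shut the lid.

**Last checks, by numbers:**
- **Basket:** the bar is about 2 mm from the yellow seat, and all four caps are inside at the height of upright jars.
- **Lid:** it lies flat at 93 mm, which is shut.
- **Bystanders:** the places I compared with the start picture are unchanged. Two were matched by eye: "tape" (the round yellow item behind the yellow stand) and "roll" (the round red-brown item behind the chest). The driver's patch differed slightly (6 % of pixels, no sign of real motion).
- **Robot:** it is parked clear of everything.

**What went wrong or disagreed:**
- The green jar moved about 20 mm inside the basket, probably the announced knock. It stayed upright, so I left it there.
- The lid first stopped about 0.11 rad open, so I pressed it shut.
- The gripper read about 8.6 mm on the 12 mm bar, but the reading held steady for the whole carry.
- The final overview picture could not be viewed because of the 16-picture limit.

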